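# Set the damper screw of a loaded spring balance

### The job

Set up the damper of the spring balance: stand the larger brass check weight upright on the balance pan, centred inside the marked circle, lowering it gently so that the pan never hits its bottom stop, and let go of it. Then turn the brass wing screw clockwise until it seats fully home, back it off a quarter turn, and finish still gripping the screw there so that a colleague can lock it. Leave the weight on the pan and do not disturb the other loose things on the bench.

Things in the scene. Friction and masses are not known exactly. Their poses are not given: they have to be found in the camera images.
- balance: Spring balance, a white box fixed to the bench, 130 (x) x 250 (y) x 50 mm high. Origin: centre of its underside on the bench. Its z is up. Seen from the robot the round steel pan is at its left end (centre 65 mm along its +y) and the brass wing screw at its right end (75 mm along its -y).
- pan_center (a point): Centre of the top face of the pan, a flat steel disc 110 mm across, 4 mm thick, 70 mm above the bench when empty. A circle 47 mm across is marked round the centre (paler inside, with a thin dark edge). The pan only moves straight down, on a spring of 400 N/m.
- pan (a joint): How far the pan is pressed down, in m: near 0 empty, about 0.004 to 0.006 with the larger weight, 0.014 on its bottom stop (counts as hit above 0.013).
- screw_grip (a point): Centre of the wing of the brass damper screw, on the vertical screw axis, 82 mm above the bench. The wing is an upright flat bar 38 mm long (along this point's x), 9 mm thick (along its y), 24 mm tall (70 to 94 mm above the bench); a small red dot on top marks its +x ear. Below it a hub 18 mm across reaches down to 67 mm above the bench and a fixed bush 30 mm across stands up to 58 mm. The screw turns but does not rise or sink.
- damper_screw (a joint): Turn of the damper screw in rad: 0 when seated fully home (hard stop), grows as it is backed off anticlockwise seen from above; a quarter turn off the seat is 1.571. At 0 the wing lies along the balance's x. It starts 0.6 to 1.2 rad off the seat. Friction of about 0.05 N m keeps it where it is left.
- big_weight: The larger brass check weight, about 200 g: upright cylinder 30 mm across and 31 mm tall with a knob 18 mm across on top, 50 mm tall in all. Origin: centre of its underside; z up.
- small_weight: The smaller brass check weight, 100 g: cylinder 22 mm across and 22 mm tall with a knob 14 mm across, 41 mm tall in all. To be left alone. Origin: centre of its underside. The two weights may stand in each other's place.
- crucible: White porcelain crucible, 44 mm across, 32 mm tall, to be left alone. Origin: centre of its underside.
- dropper: Dark dropper bottle with red teat, 36 mm across, 97 mm tall, to be left alone. Origin: centre of its underside.
- tape: Roll of pale tape lying flat, 68 mm across, 24 mm tall, to be left alone. Origin: centre of its underside.
- beaker: Small glass beaker, 45 x 49 mm, 58 mm tall, to be left alone. Origin: centre of its underside.

How it is judged:
On the way, in this order (a step that is already met when the one before it is completed fails the run):
1. the larger weight stands upright and let go inside the circle of the pan (horizontal distance between big_weight and pan_center below 0.009 m and angle between big_weight's own z axis and vertical below 0.08 rad and value of joint pan between 0.002 and 0.0085 m and contact force between big_weight and balance above 0.8 N and contact force between the fingers and big_weight below 0.1 N), for 0.3 s.
2. the screw is turned home onto its seat with the weight on the pan (value of joint damper_screw below 0.08 rad and horizontal distance between big_weight and pan_center below 0.009 m and angle between big_weight's own z axis and vertical below 0.08 rad), for 0.2 s.
At the end, for the whole second after the job is handed in: The fingers grip the damper screw (over 2 N), which stands still a quarter turn off its seat (1.35 to 1.79 rad); the larger weight stands upright on the pan, its axis within 9 mm of the pan's centre, untouched by the robot, and the pan carries it freely on its spring (2 to 8.5 mm down) (all of step 1 and value of joint damper_screw between 1.35 and 1.79 rad and velocity of joint damper_screw between -0.1 and 0.1 rad/s and contact force between the fingers and damper_screw above 2 N and contact force between the arm and big_weight below 0.1 N); the arm keeps its last pose, push and grip.
It fails at once if the pan is driven onto its bottom stop (more than 13 mm down) (value of joint pan above 0.013 m).
It fails at once if one of the other loose things (small weight, crucible, dropper bottle, tape roll, beaker) is moved by more than 25 mm or tipped over (distance of any of small_weight, crucible, dropper, tape, beaker from where it was at the start of the episode above 0.025 m or angle between any of small_weight, crucible, dropper, tape, beaker's own z axis and vertical above 0.5 rad).
It also fails if it takes over 58 s, if anything falls off the work surface, if the arm or the gripper's body presses on something with over 40 N, if the wrist force passes 120 N, or if a joint passes its speed limit or range.

### The arm

A 6-joint arm with a two-finger parallel gripper is mounted at the origin on a cart in front of the work surface, level with it; the furniture and walls round the work are solid. World frame = base frame: x ahead of the robot, y to its left, z up, the work surface at z = 0. Lengths are in m, angles in rad, forces in N, time in s.
With the tool pointing down it reaches from about 0.225 to 0.725 m from the base axis. Payload 3.1 kg.
Tool frame: the origin (TCP) lies on the centre line of the jaws, within the pads' length; the fingertips stand 14 mm ahead of it and the grasp point (between the pads) lies 5 mm behind it; z points along the fingers, y is the direction in which the jaws open and shut (so a half turn about z gives the same grasp; the last joint's range is limited). The gripper opens to 85 mm and grips with 20 to 120 N. Pads are 22 mm wide; open, the fingers measure 114 mm over their backs; the gripper's body (76 mm by 85 mm) begins 54 mm behind the grasp point. The pads swing forward as they close: fully open they stand 13 mm farther back than shut.
Start: joints at [1.192, 0.048, 0.099, 1.622, 0, 1.443], TCP at [0.13, 0.509, 0.245] pointing down, gripper open.
Joint ranges: [-2.91, 2.91], [-0.99, 1.94], [-1.21, 1.42], [-2.12, 2.29], [-1.49, 1.47], [-3.14, 3.14]. Speed limits (rad/s): [2.79, 2.79, 3.14, 3.14, 3.14, 3.14].

### API

Orientations are given as a rotation vector (axis times angle).
In Python, from plant import arm gives the robot as it stands.
- The arm moves only by the tool jog_arm, never from a script. Its argument "commands" is a list that holds one entry, the list of rows, each a list of 6 numbers: the shift along the tool's x, y, z in mm, then the turn, a rotation vector about the tool's x, y, z in rad. A call has 1 to 12 rows; each row shifts and turns the commanded pose from where the row before left it, along the tool's axes as they then stand; what a row does not reach is not made up. A row lasts 1/8 s, in which the tool goes at most 62.5 mm and 10.7 degrees, less where a joint would pass 70% of its speed; a pose out of reach is approached as far as the arm can. A call is refused whole if a number of a shift passes 62.5 or a number of a turn 0.188, either way. A call with a gripper value outside its range is refused whole. "grip" is the finger opening in mm, from 0 to 85.4, set as the call begins (left out, the last holds). The fingers move at their own pace and stop on an object; "newtons" is the grip in N (left out, the last holds). Time passes only in rows, so rows that do not move let the fingers close. It gives the time, the measured TCP pose, the force and the opening at its end, in the units of the state.
- arm.get_obs(): the state, without advancing time (a new reading comes with each control period).
- arm.get_image(name): name is "scene" or "top"; returns a dict with "color" (400x640x3 uint8, red, green, blue), "z_map" (400x640 float32, m along the optical axis (not along the pixel's ray), 0 where there is no reading), "fx", "fy", "cx", "cy" (pixels), "origin" and "attitude" of the camera in the world. Camera axes: x right, y down, z forward; pixel columns grow to the right and rows downward; lengths in m; the calibration is good to about 2 mm. A picture is of the moment at which its call begins.
- arm.job_done(): hands the job in, once; it reports no verdict.
Trained networks look in a picture, given as the dict that the camera call returned (one of the last four; its "shot" number tells which), for a name from the list of things; names that differ only in an ending like _2 or _b are one class to them, and where a whole thing is asked for, a point or a joint stands for the part that bears it (a point fixed in the world has none). Each returns a list of dicts, best first, with "p" (0 to 1); they miss things now and then, are a little off and sometimes report something else, mostly with a low value. They report only what shows in the picture. A call takes as long as a camera call.
- arm.silhouettes(picture, label): "pixels" (400x640 bool, what is visible of it) and "bbox" ([centre column, centre row, width, height] in pixels, round what is visible of it).
The state is a dict: "t": time; "q": joint angles; "joint_vel": joint speeds; "joint_efforts": joint torques, N m; "eef_pos": TCP position; "ee_rot": TCP orientation; "wrist_force": force on the tool from outside, world axes, zero at the start; "torque": the same for the moment, N m; "opening": opening from 0.0 (shut) to 1.0 (fully open).
Only numpy, scipy, OpenCV 4.12 (cv2) and the standard library are available. Lean on these libraries where they do the work, as an engineer would, in place of code of your own. Each camera call takes 0.05 s, during which the arm holds its last target.

## Working session

There is one attempt and no reset: what is moved stays moved. The work goes in short steps, Python scripts to look and compute and a tool call to move; the robot and the scene stay as the last step left them, time stands still between calls to the robot, and variables do not carry over. Pictures are saved under pics/ and viewed, and the job is handed in when it is done.

Besides the shell and the picture viewer there is one more tool, called after "Request:" as name(argument=value, ...) on one line, values as JSON. jog_arm: Moves the arm, as the interface text tells. Its arguments: {"type":"object","properties":{"commands":{"type":"array","items":{"type":"array","items":{"type":"array","items":{"type":"number"}}}},"grip":{"type":"number"},"newtons":{"type":"number"}},"required":["commands"]}

```bash
mkdir -p pics; ls; cat > h.py <<'E'
import numpy as np, cv2
from plant import arm
from scipy.spatial.transform import Rotation as R
def cam(p):
    a=np.array(p["attitude"],float)
    Rm = a if a.shape==(3,3) else (R.from_rotvec(a).as_matrix() if a.size==3 else R.from_quat(a).as_matrix())
    return Rm,np.array(p["origin"],float)
def pts(p,mask):
    Rm,o=cam(p); z=p["z_map"]; v,u=np.nonzero(mask&(z>0)); d=z[v,u]
    c=np.stack([(u-p["cx"])/p["fx"]*d,(v-p["cy"])/p["fy"]*d,d],1)
    return c@Rm.T+o, v,u
def save(p,name): cv2.imwrite("pics/"+name,p["color"][:,:,::-1])
E
python3 - <<'E'
from h import *
print(arm.get_obs())
for n in ["scene","top"]:
    p=arm.get_image(n); save(p,n+"0.png"); print(n,p["origin"],p["attitude"],p["fx"],p["fy"],p["cx"],p["cy"])
    for l in ["balance","pan","damper_screw","big_weight","small_weight","crucible","dropper","tape","beaker"]:
        for r in arm.silhouettes(p,l)[:2]:
            w,_,_=pts(p,r["pixels"])
            top=w[w[:,2]>np.percentile(w[:,2],98)-0.004] if len(w) else w
            print(l,round(r["p"],2),np.round(r["bbox"],0),len(w),np.round(np.median(w,0),3) if len(w) else "", np.round((w.min(0)+w.max(0))/2,3) if len(w) else "",np.round(w.max(0),3) if len(w) else "")
E
```

```text
pics
{'t': 0.0, 'q': array([1.19219843e+00, 4.87329665e-02, 9.75668811e-02, 1.62198935e+00,
       3.74659761e-07, 1.44300202e+00]), 'joint_vel': array([-1.23859117e-03,  2.29803327e-04,  5.05152573e-05,  7.30678505e-04,
        1.23522196e-04,  1.03183678e-03]), 'joint_efforts': array([ 7.24309011e-04, -3.38782525e+01,  3.20015037e+01,  2.02694169e-02,
       -1.16100136e-04, -4.00885000e-06]), 'eef_pos': array([0.13008735, 0.50802492, 0.24411085]), 'ee_rot': array([-0.39285541, -3.11633457,  0.0035867 ]), 'wrist_force': array([-0.02050693, -0.30063018,  1.01679463]), 'torque': array([-0.01425483,  0.03420271,  0.01731099]), 'opening': 1.002133584645631}
scene [0.11509739 0.75125896 1.37248437] [-0.6624014   2.8111079  -0.83315437] 476.4954306022401 476.4954306022401 320.20004625216546 198.4037915847758
balance 0.58 [342. 196.  69.  71.] 2630 [ 0.45  -0.059  0.051] [ 0.456 -0.091  0.049] [0.536 0.051 0.1  ]
pan 0.71 [331. 199.  33.  29.] 777 [ 0.467 -0.018  0.07 ] [ 0.468 -0.028  0.063] [0.522 0.036 0.079]
pan 0.19 [350. 130.  16.   6.] 93 [ 0.563 -0.363  0.018] [ 0.562 -0.353  0.01
[... 1565 characters left out ...]
80.  12.  16.] 133 [ 0.567 -0.361  0.016] [ 0.563 -0.356  0.016] [ 0.584 -0.337  0.036]
crucible 0.42 [364. 212.  12.   7.] 55 [ 0.444 -0.157  0.091] [ 0.445 -0.158  0.075] [ 0.457 -0.144  0.099]
dropper 0.54 [167. 210.  19.  14.] 210 [0.453 0.468 0.03 ] [0.45  0.459 0.029] [0.471 0.481 0.062]
dropper 0.43 [434. 214.  21.  14.] 152 [ 0.444 -0.379  0.044] [ 0.451 -0.393  0.046] [ 0.471 -0.367  0.1  ]
tape 0.53 [448. 183.  23.  21.] 280 [ 0.559 -0.446  0.021] [ 0.56  -0.447  0.013] [ 0.598 -0.412  0.032]
tape 0.49 [259. 221.  13.   9.] 78 [0.421 0.165 0.034] [0.423 0.167 0.026] [0.436 0.18  0.053]
beaker 0.59 [169. 210.  18.  10.] 183 [0.453 0.47  0.029] [0.45  0.459 0.029] [0.471 0.481 0.062]
```

```bash
python3 - <<'E'
import cv2,numpy as np
a=cv2.imread("pics/scene0.png"); b=cv2.imread("pics/top0.png")
c=cv2.resize(a[100:360,220:420],None,fx=2.3,fy=2.3,interpolation=cv2.INTER_CUBIC)
d=cv2.resize(b[160:260,150:480],None,fx=2.4,fy=2.4,interpolation=cv2.INTER_CUBIC)
cv2.imwrite("pics/c0.png",c);cv2.imwrite("pics/d0.png",d)
E
```

```text
(no output)
```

View pics/c0.png

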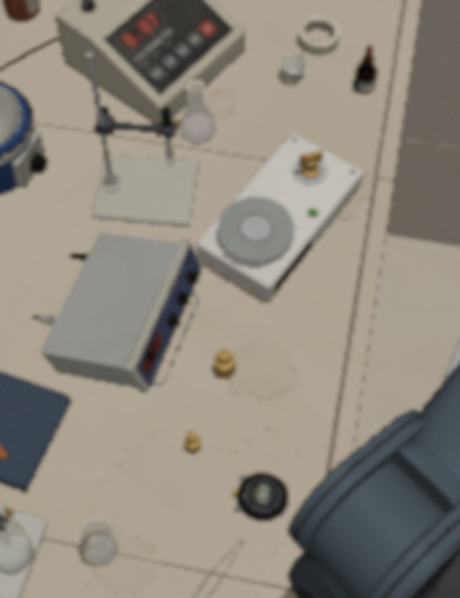

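View pics/d0.png

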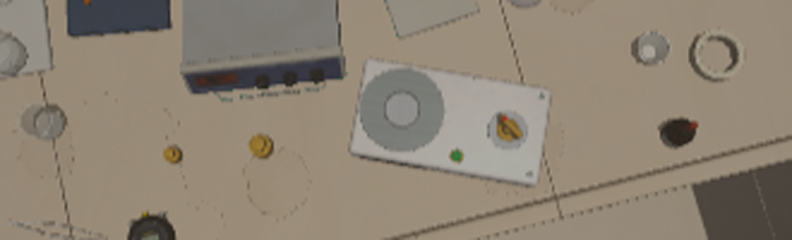

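```bash
cat >> h.py <<'E'
from scipy.optimize import minimize
def proj(p,w):
    Rm,o=cam(p); c=(np.asarray(w)-o)@Rm
    return np.stack([p["fx"]*c[:,0]/c[:,2]+p["cx"],p["fy"]*c[:,1]/c[:,2]+p["cy"]],1)
def ring(x,y,z,r):
    t=np.linspace(0,2*np.pi,40,endpoint=False); return np.stack([x+r*np.cos(t),y+r*np.sin(t),0*t+z],1)
S=8
def draw(p,hulls,off,sh):
    im=np.zeros((sh[0]*S,sh[1]*S),np.uint8)
    for h in hulls:
        q=(proj(p,h)-off+0.5)*S
        cv2.fillConvexPoly(im,cv2.convexHull(np.round(q).astype(np.int32)),1)
    return cv2.resize(im.astype(np.float32),(sh[1],sh[0]),interpolation=cv2.INTER_AREA)
def fit(p,mask,model,x0):
    v,u=np.nonzero(mask); off=np.array([u.min()-8,v.min()-8]); sh=(v.max()-v.min()+17,u.max()-u.min()+17)
    m=np.zeros(sh,np.float32); m[v-off[1],u-off[0]]=1; m=cv2.GaussianBlur(m,(0,0),1.0)
    f=lambda x: float(((cv2.GaussianBlur(draw(p,model(x),off,sh),(0,0),1.0)-m)**2).sum())
    st=np.array([[0]*len(x0)]+[list(np.eye(len(x0))[i]*(0.01 if i<2 else 0.3)) for i in range(len(x0))])+np.array(x0)
    r=minimize(f,x0,method="Nelder-Mead",options=dict(initial_simplex=st,xatol=1e-4,fatol=1e-3))
    return r.x,r.fun
def weight(z0,r=.015,h=.031,k=.009,H=.05):
    return lambda x:[np.vstack([ring(*x,z0,r),ring(*x,z0+h,r)]),np.vstack([ring(*x,z0+h,k),ring(*x,z0+H,k)])]
def pan(z=.07): return lambda x:[np.vstack([ring(*x,z,.055),ring(*x,z-.004,.055)])]
def circ(z=.07): return lambda x:[ring(*x,z,.0235)]
def wing(x):
    c,s=np.cos(x[2]),np.sin(x[2])
    b=[[x[0]+c*a*.019-s*b_*.0045,x[1]+s*a*.019+c*b_*.0045,z] for a in(-1,1) for b_ in(-1,1) for z in(.07,.094)]
    return [np.array(b)]
E
python3 - <<'E'
from h import *
for n in ["scene","top"]:
    p=arm.get_image(n)
    def best(l): return arm.silhouettes(p,l)[0]["pixels"]
    print(n,"big",fit(p,best("big_weight"),weight(0),[.42,.17]))
    print("small-model on big",fit(p,best("big_weight"),weight(0,.011,.022,.007,.041),[.42,.17])[1])
    print("pan",fit(p,best("pan"),pan(),[.468,-.018]))
    c=p["color"].astype(int); hsv=cv2.cvtColor(p["color"],cv2.COLOR_RGB2HSV)
    # balance box top & wing by colour
    uv=proj(p,[[.444,-.157,.082]])[0].astype(int); y,x=uv[1],uv[0]
    brass=np.zeros(c.shape[:2],bool); brass[y-10:y+11,x-10:x+11]=(hsv[y-10:y+11,x-10:x+11,1]>90)
    print("brass n",brass.sum())
    for a in (.4,.7,1.0): print("wing",fit(p,brass,wing,[.444,-.157,a]))
    uv=proj(p,[[.468,-.018,.07]])[0]; 
    g=c.sum(2); y,x=uv[::-1].astype(int); sub=g[y-13:y+14,x-13:x+14]
    print(sub[13,:]//3, sub[:,13]//3)
    save(p,n+"1.png")
    im=cv2.imread(f"pics/{n}1.png"); u,v=proj(p,[[.445,-.1,.07]])[0].astype(int)
    cv2.imwrite(f"pics/z{n}.png",cv2.resize(im[v-45:v+45,u-60:u+60],None,fx=6,fy=6,interpolation=cv2.INTER_CUBIC))
E
```

```text
scene big (array([0.42459332, 0.16897585]), np.float64(1.8189260959625244))
small-model on big 13.754854202270508
pan (array([ 0.46856287, -0.01833109]), np.float64(2.4293224811553955))
brass n 66
wing (array([ 0.44532173, -0.14607063,  0.37306026]), np.float64(18.556793212890625))
wing (array([ 0.44369101, -0.14735408,  1.51945037]), np.float64(9.508752822875977))
wing (array([ 0.44393419, -0.14739394,  1.47566661]), np.float64(9.545143127441406))
[133 133 133 134 132 128 136 152 159 160 159 157 157 158 157 159 159 158
 156 145 132 130 133 134 135 136 137] [144 135 134 135 135 133 130 133 150 157 158 158 157 158 158 159 159 154
 139 130 132 133 134 133 133 132 128]
top big (array([0.42, 0.17]), np.float64(938.3223876953125))
small-model on big 938.3223876953125
pan (array([ 0.46845965, -0.01879108]), np.float64(7.003845691680908))
brass n 80
wing (array([ 0.44173874, -0.15590971,  0.81763408]), np.float64(12.367815017700195))
wing (array([ 0.44267692, -0.15527626,  0.8305042 ]), np.float64(12.473654747009277))
wing (array([ 0.44206884, -0.1554765 ,  0.81070102]), np.float64(12.548440933227539))
[122 121 121 121 120 120 119 104 142 143 141 142 141 141 140 140 141 141
 140 142 139 105 123 123 123 124 123] [118 117 117 119 119 118 111 105 128 140 140 140 140 141 140 139 140 140
 140 140 141 113 106 120 120 121 123]
```

View pics/ztop.png

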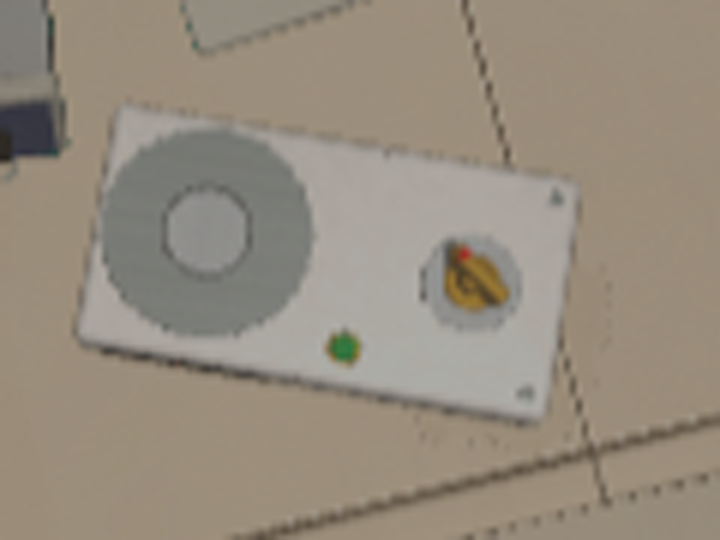

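View pics/zscene.png

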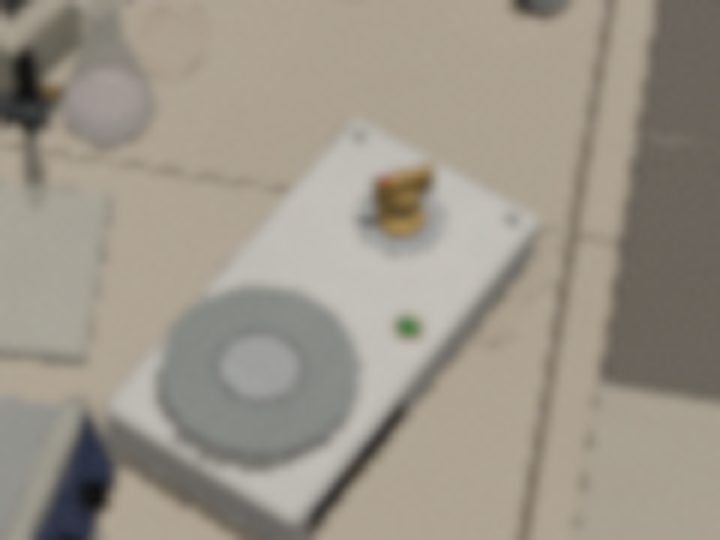

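```bash
python3 - <<'E'
from h import *
p=arm.get_image("top")
for r in arm.silhouettes(p,"big_weight"):
    print(r["p"],r["bbox"])
    if r["pixels"].sum()<250: print(fit(p,r["pixels"],weight(0),[.42,.17]))
for n in ["top","scene"]:
    if n!="top": p=arm.get_image(n)
    r=arm.silhouettes(p,"balance")[0]; w,v,u=pts(p,r["pixels"])
    m=abs(w[:,2]-.05)<.006
    rect=cv2.minAreaRect((w[m][:,:2]*1000).astype(np.float32)); print("box mm",rect)
    # grazing: green dot etc not needed
E
```

```text
0.15 [220.7, 223.2, 8.5, 6.8]
(array([0.42, 0.17]), np.float64(33.66136169433594))
box mm ((445.6338806152344, -381.1934509277344), (31.787364959716797, 21.928871154785156), 27.38949966430664)
box mm ((455.57806396484375, -80.8760986328125), (253.8283233642578, 129.9506072998047), 80.9792251586914)
```

```bash
cat >> h.py <<'E'
def box(x):
    c,s=np.cos(x[2]),np.sin(x[2]); Q=lambda a,b,z:[x[0]+c*a-s*b,x[1]+s*a+c*b,z]
    px,py,_=Q(0,.065,0); sx,sy,_=Q(0,-.075,0)
    return [np.array([Q(a*.065,b*.125,z) for a in(-1,1) for b in(-1,1) for z in(0,.05)]),np.vstack([ring(px,py,.07,.055),ring(px,py,.066,.055)])]+wingb([sx,sy,x[2]+.85])
def wingb(x): return wing(x)+[np.vstack([ring(x[0],x[1],.067,.009),ring(x[0],x[1],.07,.009)])]
E
python3 - <<'E'
from h import *
for n in ["top","scene"]:
    for k in range(4):
        p=arm.get_image(n); r=arm.silhouettes(p,"balance"); r=[a for a in r if a["pixels"].sum()>2000]
        if r: break
    x,f=fit(p,r[0]["pixels"],box,[.456,-.081,-.16]); print(n,"balance",x,f)
    c,s=np.cos(x[2]),np.sin(x[2])
    print(" pan",x[0]-s*.065,x[1]+c*.065," screw",x[0]+s*.075,x[1]-c*.075)
    hsv=cv2.cvtColor(p["color"],cv2.COLOR_RGB2HSV)
    def brass(P,rad):
        u,v=proj(p,[P])[0].astype(int); m=np.zeros(hsv.shape[:2],bool)
        s_=np.s_[v-rad:v+rad+1,u-rad:u+rad+1]; m[s_]=(hsv[s_][...,1]>110); return m
    sx,sy=x[0]+s*.075,x[1]-c*.075
    m=brass([sx,sy,.082],8); print(m.sum())
    for a in(.3,.7,1.1): print(" wing",fit(p,m,wingb,[sx,sy,a]))
    m=brass([.423,.168,.025],10); print(m.sum()," big",fit(p,m,weight(0),[.423,.168]))
    print(fit(p,m,weight(0),[.423,.168])[0])
    u,v=proj(p,[[.423,.168,.025]])[0].astype(int); print(hsv[v,u-10:u+11,1],hsv[v-10:v+11,u,1])
E
```

```text
top balance [ 0.45851129 -0.0826285  -0.15765385] 32.0410270690918
 pan 0.4687163980030617 -0.018434605190032913  screw 0.4467361755281363 -0.15669837419678603
72
 wing (array([ 0.44284614, -0.15540934,  0.84950665]), np.float64(7.3957200050354))
 wing (array([ 0.44316925, -0.15514691,  0.84739478]), np.float64(7.165463447570801))
 wing (array([ 0.4433552 , -0.15496255,  0.83459542]), np.float64(7.307979583740234))
75  big (array([0.42409177, 0.16844281]), np.float64(1.2404351234436035))
[0.42409177 0.16844281]
[ 53  53  52  53  53  74 167 170 171 172 171 171 147 168 162 112  57  56
  56  55  54] [ 53  53  53  53  53  74 129 167 170 171 171 172 171 168 167 142  68  59
  57  57  57]
scene balance [ 0.45960158 -0.08512241 -0.15474614] 50.766319274902344
 pan 0.469619979892527 -0.02089911491350896  screw 0.4480418808139625 -0.15922621146424137
50
 wing (array([ 0.44517788, -0.14881478,  0.38035259]), np.float64(18.53403091430664))
 wing (array([ 0.44449434, -0.14850079,  1.61562816]), np.float64(5.243563652038574))
 wing (array([ 0.44469093, -0.14945447,  1.60102874]), np.float64(5.234208106994629))
62  big (array([0.42580806, 0.16809383]), np.float64(19.636707305908203))
[0.42580806 0.16809383]
[ 39  41  39  39  44  57  88 122 134 136 133 135 134 126 101  70  48  45
  42  44  42] [ 41  42  41  41  47  62  99 127 131 129 133 133 131 128 130 137 138 108
  62  44  41]
```

```bash
cat >> h.py <<'E'
def go(x,y,z,ang=None):
    o=arm.get_obs(); Rm=R.from_rotvec(o["ee_rot"]).as_matrix()
    d=(np.array([x,y,z])-o["eef_pos"])*1000
    cur=np.arctan2(Rm[1,1],Rm[0,1]); a=cur if ang is None else ang
    Rd=np.stack([[np.sin(a)*-1,np.cos(a),0],[np.cos(a),np.sin(a),0],[0,0,-1]],1)
    if np.linalg.det(Rd)<0: Rd[:,0]*=-1
    print("t",o["t"],"pos",np.round(o["eef_pos"],4),"yang",round(cur,4),"open",round(o["opening"],3),"F",np.round(o["wrist_force"],2),"T",np.round(o["torque"],3),"q",np.round(o["q"],2))
    print("total shift tool mm",np.round(Rm.T@d,1),"turn",np.round(R.from_matrix(Rm.T@Rd).as_rotvec(),4))
E
python3 - <<'E'
from h import *
go(.424,.1685,.13)
go(.424,.1685,.13,1.4)
E
```

```text
t 1.85 pos [0.1303 0.5086 0.2453] yang 1.32 open 1.002 F [ 0.07 -0.58 -0.09] T [ 0.052 -0.023  0.012] q [1.19 0.05 0.1  1.62 0.   1.44]
total shift tool mm [-368.9 -256.5  115.3] turn [-0.0001 -0.     -0.    ]
t 1.85 pos [0.1303 0.5086 0.2453] yang 1.32 open 1.002 F [ 0.07 -0.58 -0.09] T [ 0.052 -0.023  0.012] q [1.19 0.05 0.1  1.62 0.   1.44]
total shift tool mm [-368.9 -256.5  115.3] turn [-0.0001 -0.     -0.08  ]
```

Request:
jog_arm(commands=[[[-20, -14, 0, 0, 0, 0], [-38, -26, 0, 0, 0, 0], [-40, -28, 0, 0, 0, 0], [-40, -28, 0, 0, 0, 0], [-40, -28, 0, 0, 0, 0], [-40, -28, 10, 0, 0, 0], [-40, -28, 20, 0, 0, 0], [-40, -28, 25, 0, 0, 0], [-40, -28, 25, 0, 0, 0], [-31, -20.5, 25, 0, 0, 0], [0, 0, 10, 0, 0, 0], [0, 0, 0, 0, 0, 0]]], grip=60, newtons=30)

```text
t: 3.35
eef_pos: [0.4231, 0.1686, 0.1295]
ee_rot: [-0.393, -3.114, 0.0]
wrist_force: [-0.9, 0.4, 0.4]
opening: 0.703
```

```bash
python3 - <<'E'
from h import *
go(.424,.1685,.021)
for n in ["scene","top"]:
    p=arm.get_image(n); save(p,n+"2.png")
    u,v=proj(p,[[.424,.1685,.05]])[0].astype(int); print(u,v)
    im=cv2.imread(f"pics/{n}2.png"); cv2.imwrite(f"pics/z2{n}.png",cv2.resize(im[v-45:v+45,u-60:u+60],None,fx=5,fy=5,interpolation=cv2.INTER_CUBIC))
E
```

```text
t 3.35 pos [0.4231 0.1686 0.1295] yang 1.3197 open 0.703 F [-0.89  0.44  0.36] T [ 0.07   0.019 -0.025] q [ 0.23 -0.13 -0.3   1.4   0.    0.48]
total shift tool mm [ -1.2   0.2 108.5] turn [-0.0006 -0.0024 -0.    ]
317 253
256 219
```

View pics/z2scene.png

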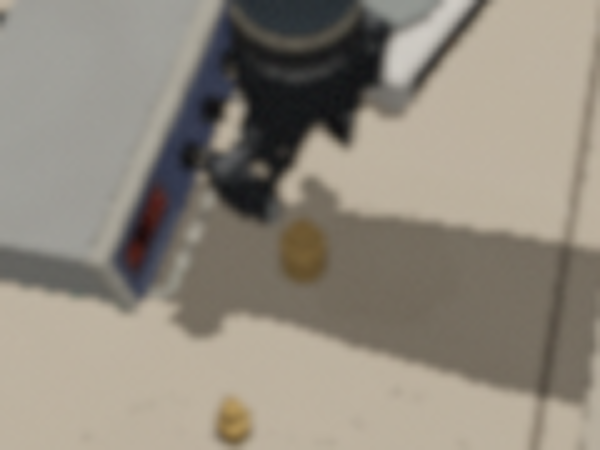

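View pics/z2top.png

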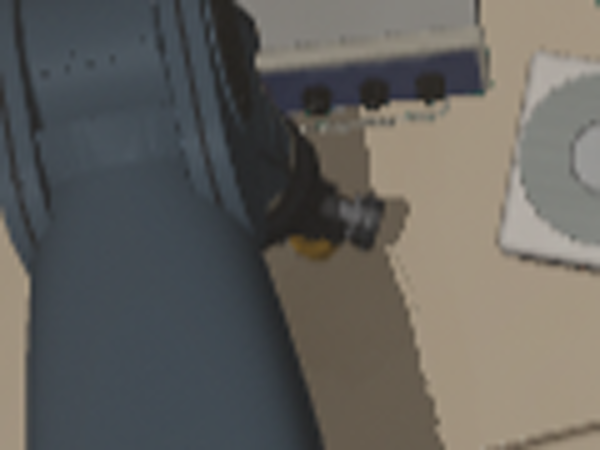

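```bash
python3 - <<'E'
from h import *
p=arm.get_image("top"); w,v,u=pts(p,np.ones((400,640),bool))
for ya in np.arange(.06,.24,.03):
    m=(w[:,1]>ya)&(w[:,1]<ya+.03)&(w[:,2]>.015)&(w[:,2]<.13)&(w[:,0]>.45)&(w[:,0]<.65)
    print(ya, np.round(np.sort(w[m][:,0])[:4],3), [ (round(z,2),np.round(w[m&(abs(w[:,2]-z)<.01)][:,0].min(),3)) for z in (.03,.05,.07,.09,.11) if (m&(abs(w[:,2]-z)<.01)).any()])
E
```

```text
0.06 [0.504 0.504 0.504 0.506] [(0.03, np.float64(0.587)), (0.05, np.float64(0.512)), (0.07, np.float64(0.504)), (0.09, np.float64(0.521)), (0.11, np.float64(0.53))]
0.09 [0.502 0.503 0.504 0.504] [(0.05, np.float64(0.503)), (0.07, np.float64(0.502)), (0.09, np.float64(0.518)), (0.11, np.float64(0.528))]
0.12 [0.498 0.498 0.499 0.499] [(0.05, np.float64(0.502)), (0.07, np.float64(0.498)), (0.09, np.float64(0.516)), (0.11, np.float64(0.522))]
0.15 [0.494 0.495 0.495 0.495] [(0.05, np.float64(0.499)), (0.07, np.float64(0.494)), (0.09, np.float64(0.498)), (0.11, np.float64(0.519))]
0.18 [0.498 0.499 0.501 0.501] [(0.05, np.float64(0.498)), (0.07, np.float64(0.502)), (0.09, np.float64(0.509)), (0.11, np.float64(0.516))]
0.21 [0.563 0.567 0.568 0.569] [(0.05, np.float64(0.628)), (0.07, np.float64(0.568)), (0.09, np.float64(0.563))]
```

Request:
jog_arm(commands=[[[-1, 0, 20, 0, 0, 0], [0, 0, 30, 0, 0, 0], [0, 0, 25, 0, 0, 0], [0, 0, 18, 0, 0, 0], [0, 0, 10, 0, 0, 0], [0, 0, 5, 0, 0, 0], [0, 0, 0, 0, 0, 0]]])

```text
t: 4.38
eef_pos: [0.4253, 0.1686, 0.0228]
ee_rot: [0.392, 3.116, 0.0]
wrist_force: [-0.1, -0.4, 0.4]
opening: 0.703
```

Request:
jog_arm(commands=[[[0, 0, 0, 0, 0, 0], [0, 0, 0, 0, 0, 0], [0, 0, 0, 0, 0, 0], [0, 0, 0, 0, 0, 0], [0, 0, 0, 0, 0, 0], [0, 0, 0, 0, 0, 0]]], grip=20, newtons=30)

```text
t: 5.12
eef_pos: [0.4259, 0.1684, 0.0233]
ee_rot: [0.393, 3.115, 0.001]
wrist_force: [-0.1, -0.3, 5.5]
opening: 0.336
```

Request:
jog_arm(commands=[[[0, 0, -8, 0, 0, 0], [0, 0, -15, 0, 0, 0], [0, 0, -25, 0, 0, 0], [0, 0, -35, 0, 0, 0], [0, 0, -35, 0, 0, 0], [0, 0, -22, 0, 0, 0], [0, 0, 0, 0, 0, 0], [0, 0, 0, 0, 0, 0]]])

```text
t: 6.12
eef_pos: [0.4245, 0.1681, 0.1614]
ee_rot: [-0.393, -3.115, 0.001]
wrist_force: [-0.0, -0.3, -1.7]
opening: 0.339
```

```bash
python3 - <<'E'
from h import *
go(.4687,-.0185,.163)
for n in ["scene"]:
    p=arm.get_image(n); save(p,n+"3.png")
    u,v=proj(p,[[.425,.1685,.15]])[0].astype(int); print(u,v)
    im=cv2.imread(f"pics/{n}3.png"); cv2.imwrite(f"pics/z3{n}.png",cv2.resize(im[v-45:v+45,u-60:u+60],None,fx=5,fy=5,interpolation=cv2.INTER_CUBIC))
E
```

```text
t 6.125 pos [0.4245 0.1681 0.1614] yang 1.32 open 0.339 F [-0.05 -0.26 -1.74] T [-0.002 -0.026 -0.021] q [ 0.23 -0.13 -0.24  1.46  0.    0.48]
total shift tool mm [ -89.2 -169.8   -1.6] turn [-0.0007 -0.0014 -0.    ]
316 237
```

View pics/z3scene.png

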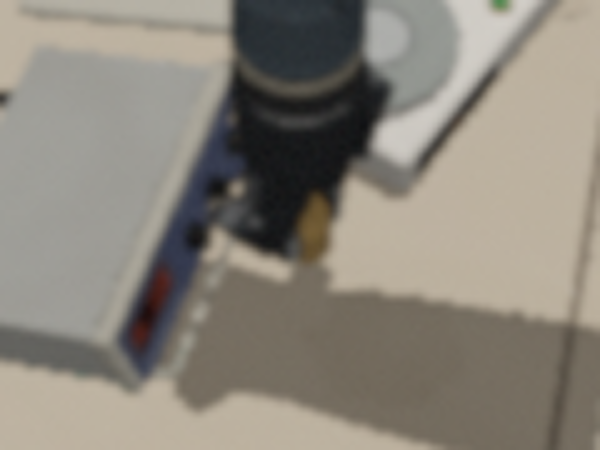

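```bash
python3 - <<'E'
from h import *
for n in ["top","scene"]:
    p=arm.get_image(n); w,v,u=pts(p,np.ones((400,640),bool))
    for ya in np.arange(-.3,.1,.05):
        m=(w[:,1]>ya)&(w[:,1]<ya+.05)&(w[:,2]>.105)&(w[:,0]>.4)&(w[:,0]<.8)
        print(n,round(ya,2),m.sum(),np.round(np.sort(w[m][:,0])[:3],3))
go(.470,-.0185,.163)
E
```

```text
top -0.3 202 [0.752 0.752 0.752]
top -0.25 129 [0.768 0.772 0.774]
top -0.2 46 [0.638 0.644 0.648]
top -0.15 0 []
top -0.1 95 [0.612 0.612 0.614]
top -0.05 239 [0.621 0.622 0.623]
top -0.0 0 []
top 0.05 0 []
scene -0.3 128 [0.747 0.753 0.757]
scene -0.25 84 [0.754 0.764 0.766]
scene -0.2 24 [0.776 0.778 0.779]
scene -0.15 0 []
scene -0.1 38 [0.621 0.621 0.622]
scene -0.05 252 [0.633 0.634 0.634]
scene -0.0 0 []
scene 0.05 0 []
t 6.275 pos [0.424  0.168  0.1606] yang 1.32 open 0.335 F [ 0.88  0.72 -2.38] T [ 0.034 -0.017 -0.006] q [ 0.23 -0.13 -0.24  1.46  0.    0.48]
total shift tool mm [ -90.8 -169.3   -2.4] turn [-0.0015 -0.0028 -0.    ]
```

Clear. Move over the pan.

Request:
jog_arm(commands=[[[-5, -9, 0, 0, 0, 0], [-10, -20, 0, 0, 0, 0], [-15, -28, 0, 0, 0, 0], [-15, -28, 0, 0, 0, 0], [-15, -28, 0, 0, 0, 0], [-15, -28, 0, 0, 0, 0], [-10, -19, 0, 0, 0, 0], [-6, -9, 0, 0, 0, 0], [0, 0, 0, 0, 0, 0], [0, 0, 0, 0, 0, 0]]])

```text
t: 7.52
eef_pos: [0.471, -0.0175, 0.1622]
ee_rot: [-0.392, -3.116, -0.001]
wrist_force: [0.6, -0.6, -1.9]
opening: 0.334
```

```bash
python3 - <<'E'
from h import *
go(.470,-.0185,.096)
for n in ["scene","top"]:
    p=arm.get_image(n); save(p,n+"4.png")
    u,v=proj(p,[[.4687,-.0185,.1]])[0].astype(int); print(u,v)
    im=cv2.imread(f"pics/{n}4.png"); cv2.imwrite(f"pics/z4{n}.png",cv2.resize(im[v-45:v+45,u-60:u+60],None,fx=5,fy=5,interpolation=cv2.INTER_CUBIC))
E
```

```text
t 7.525 pos [ 0.471  -0.0175  0.1622] yang 1.3206 open 0.334 F [ 0.58 -0.6  -1.89] T [ 0.019 -0.046 -0.009] q [-0.18 -0.09 -0.21  1.46  0.    0.07]
total shift tool mm [ 0.6 -1.3 66.2] turn [ 0.0004 -0.0007  0.    ]
331 193
316 203
```

View pics/z4scene.png

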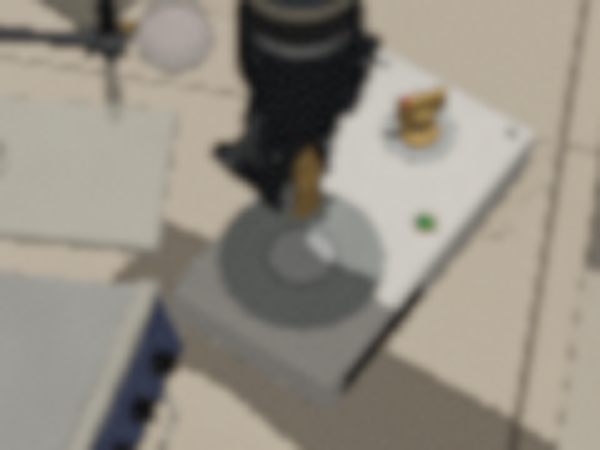

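Scene: weight held upright just above the pan circle (crop (307,180), circle at (300,255)). Lower in steps.

Request:
jog_arm(commands=[[[0.5, -1, 10, 0, 0, 0], [0, 0, 16, 0, 0, 0], [0, 0, 16, 0, 0, 0], [0, 0, 10, 0, 0, 0], [0, 0, 6, 0, 0, 0], [0, 0, 4, 0, 0, 0], [0, 0, 0, 0, 0, 0], [0, 0, 0, 0, 0, 0]]])

```text
t: 8.62
eef_pos: [0.471, -0.019, 0.1009]
ee_rot: [0.393, 3.116, -0.0]
wrist_force: [-0.4, 0.3, -1.4]
opening: 0.34
```

Request:
jog_arm(commands=[[[0, 0, 2, 0, 0, 0], [0, 0, 2, 0, 0, 0], [0, 0, 1, 0, 0, 0], [0, 0, 1, 0, 0, 0], [0, 0, 0, 0, 0, 0], [0, 0, 0, 0, 0, 0]]])

```text
t: 9.38
eef_pos: [0.4706, -0.0189, 0.0943]
ee_rot: [0.393, 3.117, -0.0]
wrist_force: [0.3, 0.4, -1.2]
opening: 0.338
```

```bash
python3 - <<'E'
from h import *
go(.470,-.0185,.0883)
for n in ["scene"]:
    p=arm.get_image(n); save(p,n+"5.png")
    u,v=proj(p,[[.4687,-.0185,.1]])[0].astype(int); print(u,v)
    im=cv2.imread(f"pics/{n}5.png"); cv2.imwrite(f"pics/z5{n}.png",cv2.resize(im[v-30:v+30,u-40:u+40],None,fx=8,fy=8,interpolation=cv2.INTER_CUBIC))
E
```

```text
t 9.375 pos [ 0.4706 -0.0189  0.0943] yang 1.32 open 0.338 F [ 0.28  0.42 -1.22] T [ 0.004  0.006 -0.012] q [-0.18 -0.07 -0.32  1.32 -0.    0.07]
total shift tool mm [0.7 0.2 6. ] turn [-0.      0.0001  0.    ]
331 193
```

View pics/z5scene.png

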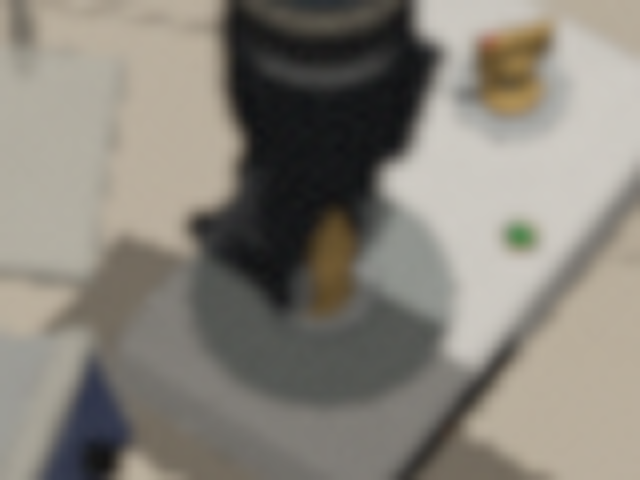

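Weight bottom sits at the circle, near contact. Lower gently 5 mm more while watching the force.

Request:
jog_arm(commands=[[[0.5, 0, 1, 0, 0, 0], [0, 0, 1, 0, 0, 0], [0, 0, 1, 0, 0, 0], [0, 0, 0, 0, 0, 0], [0, 0, 0, 0, 0, 0]]])

```text
t: 10.05
eef_pos: [0.4701, -0.0187, 0.0914]
ee_rot: [0.393, 3.117, 0.0]
wrist_force: [-0.1, 0.1, -0.9]
opening: 0.333
```

Request:
jog_arm(commands=[[[0, 0, 1, 0, 0, 0], [0, 0, 1, 0, 0, 0], [0, 0, 0.5, 0, 0, 0], [0, 0, 0, 0, 0, 0], [0, 0, 0, 0, 0, 0]]])

```text
t: 10.68
eef_pos: [0.4701, -0.0187, 0.0889]
ee_rot: [0.393, 3.117, -0.0]
wrist_force: [-0.7, -0.9, 0.4]
opening: 0.336
```

Request:
jog_arm(commands=[[[0, 0, 0, 0, 0, 0], [0, 0, 0, 0, 0, 0], [0, 0, 0, 0, 0, 0], [0, 0, 0, 0, 0, 0], [0, 0, 0, 0, 0, 0]]], grip=60)

```text
t: 11.3
eef_pos: [0.47, -0.0188, 0.0888]
ee_rot: [-0.393, -3.117, -0.0]
wrist_force: [0.4, 0.3, -0.1]
opening: 0.7
```

Request:
jog_arm(commands=[[[0, 0, -8, 0, 0, 0], [0, 0, -15, 0, 0, 0], [0, 0, -25, 0, 0, 0], [0, 0, -25, 0, 0, 0], [0, 0, -20, 0, 0, 0], [0, 0, 0, 0, 0, 0]]])

```text
t: 12.05
eef_pos: [0.4719, -0.0191, 0.185]
ee_rot: [0.392, 3.111, -0.001]
wrist_force: [-0.4, 0.2, 0.3]
opening: 0.704
```

```bash
python3 - <<'E'
from h import *
for n in ["scene","top"]:
    p=arm.get_image(n); save(p,n+"6.png")
    u,v=proj(p,[[.4687,-.0185,.09]])[0].astype(int); print(u,v)
    im=cv2.imread(f"pics/{n}6.png"); cv2.imwrite(f"pics/z6{n}.png",cv2.resize(im[v-30:v+30,u-40:u+40],None,fx=8,fy=8,interpolation=cv2.INTER_CUBIC))
go(.4465,-.157,.16,2.41)
E
```

```text
331 195
316 203
t 12.15 pos [ 0.4703 -0.0188  0.1822] yang 1.32 open 0.703 F [0.36 0.3  0.11] T [ 0.037 -0.001 -0.007] q [-0.18 -0.1  -0.17  1.5   0.    0.07]
total shift tool mm [ -11.2 -139.8   22.2] turn [-4.00e-04  9.00e-04 -1.09e+00]
```

View pics/z6scene.png

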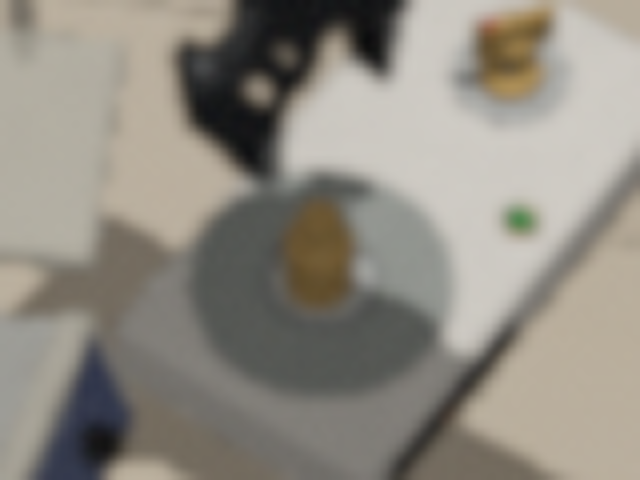

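Request:
jog_arm(commands=[[[-1, -12, 0, 0, 0, 0], [-2, -26, 0, 0, 0, 0], [-3, -35, 0, 0, 0, 0], [-3, -35, 0, 0, 0, 0], [-2, -22, 0, 0, 0, 0], [0, -10, 0, 0, 0, -0.09], [0, 0, 0, 0, 0, -0.17], [0, 0, 0, 0, 0, -0.17], [0, 0, 0, 0, 0, -0.17], [0, 0, 0, 0, 0, -0.17], [0, 0, 0, 0, 0, -0.17], [0, 0, 0, 0, 0, -0.15]]])

```text
t: 13.65
eef_pos: [0.445, -0.1575, 0.1805]
ee_rot: [1.286, -2.865, -0.002]
wrist_force: [-0.2, 0.6, 0.6]
opening: 0.704
```

```bash
python3 - <<'E'
from h import *
go(.4465,-.157,.086,2.41)
for n in ["top","scene"]:
    p=arm.get_image(n); save(p,n+"7.png")
    hsv=cv2.cvtColor(p["color"],cv2.COLOR_RGB2HSV); u,v=proj(p,[[.4687,-.0185,.09]])[0].astype(int)
    m=np.zeros(hsv.shape[:2],bool); s_=np.s_[v-9:v+10,u-9:u+10]; m[s_]=hsv[s_][...,1]>90
    print(n,m.sum(),fit(p,m,weight(.065),[.469,-.018]))
    im=cv2.imread(f"pics/{n}7.png"); cv2.imwrite(f"pics/z7{n}.png",cv2.resize(im[v-45:v+45,u-50:u+70],None,fx=6,fy=6,interpolation=cv2.INTER_CUBIC))
E
```

```text
t 13.65 pos [ 0.445  -0.1575  0.1805] yang 2.4145 open 0.704 F [-0.25  0.61  0.58] T [-0.012 -0.018  0.039] q [-0.48 -0.09 -0.17  1.5  -0.   -1.33]
total shift tool mm [-1.4 -1.  94.5] turn [ 0.0022 -0.0009  0.0045]
top 82 (array([ 0.46912912, -0.01763856]), np.float64(1.1112546920776367))
scene 74 (array([ 0.47094916, -0.0184536 ]), np.float64(13.262414932250977))
```

View pics/z7top.png

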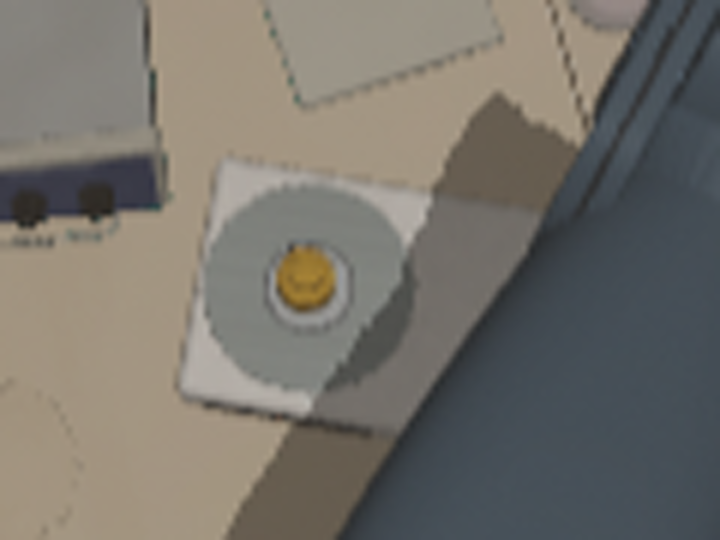

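View pics/z7scene.png

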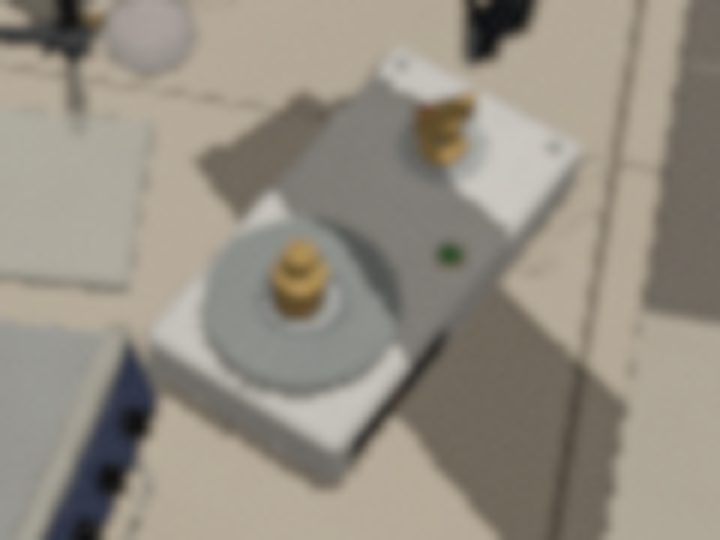

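Request:
jog_arm(commands=[[[-1.5, -1, 15, 0, 0, 0], [0, 0, 25, 0, 0, 0], [0, 0, 25, 0, 0, 0], [0, 0, 18, 0, 0, 0], [0, 0, 10, 0, 0, 0], [0, 0, 0, 0, 0, 0], [0, 0, 0, 0, 0, 0]]])

```text
t: 14.62
eef_pos: [0.4484, -0.157, 0.0898]
ee_rot: [-1.279, 2.868, -0.002]
wrist_force: [0.3, 0.7, 0.1]
opening: 0.704
```

```bash
python3 - <<'E'
from h import *
go(.4465,-.157,.087,2.41)
p=arm.get_image("scene"); save(p,"s8.png"); u,v=proj(p,[[.4465,-.157,.09]])[0].astype(int)
im=cv2.imread(f"pics/s8.png"); cv2.imwrite(f"pics/z8.png",cv2.resize(im[v-30:v+30,u-40:u+40],None,fx=8,fy=8,interpolation=cv2.INTER_CUBIC))
E
```

```text
t 14.625 pos [ 0.4484 -0.157   0.0898] yang 2.4098 open 0.704 F [0.29 0.66 0.14] T [-0.033 -0.05   0.045] q [-0.48 -0.06 -0.32  1.31 -0.   -1.32]
total shift tool mm [1.3 1.4 2.8] turn [-0.0017  0.0004 -0.0002]
```

View pics/z8.png

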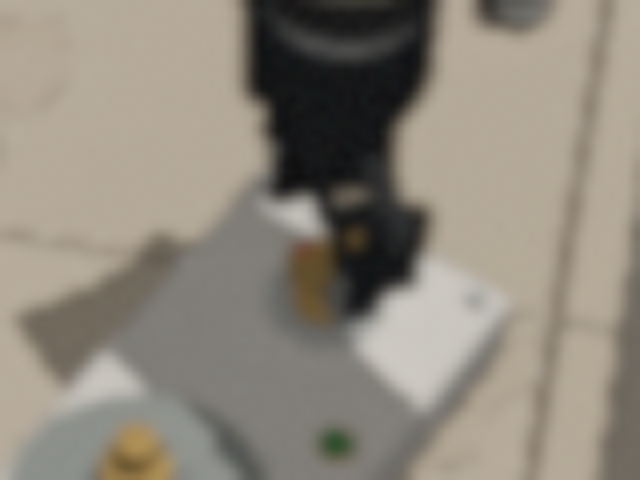

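Request:
jog_arm(commands=[[[1, 1.4, 2, 0, 0, 0], [0, 0, 0, 0, 0, 0], [0, 0, 0, 0, 0, 0], [0, 0, 0, 0, 0, 0], [0, 0, 0, 0, 0, 0], [0, 0, 0, 0, 0, 0], [0, 0, 0, 0, 0, 0], [0, 0, 0, 0, 0, 0]]], grip=0, newtons=30)

```text
t: 15.68
eef_pos: [0.4463, -0.1567, 0.0872]
ee_rot: [-1.28, 2.869, -0.001]
wrist_force: [-0.7, -0.9, 3.1]
opening: 0.175
```

```bash
python3 - <<'E'
from h import *
go(.4465,-.157,.087,1.414)
E
```

```text
t 15.675 pos [ 0.4463 -0.1567  0.0872] yang 2.41 open 0.175 F [-0.7  -0.89  3.13] T [-0.187  0.054  0.036] q [-0.48 -0.06 -0.33  1.31 -0.   -1.32]
total shift tool mm [ 0.1 -0.4  0.2] turn [-8.00e-04  5.00e-04  9.96e-01]
```

Request:
jog_arm(commands=[[[0, 0, 0, 0, 0, 0], [0, 0, 0, 0, 0, 0], [0, 0, 0, 0, 0, 0]]])

```text
t: 16.05
eef_pos: [0.4463, -0.1567, 0.0872]
ee_rot: [-1.28, 2.869, -0.001]
wrist_force: [0.2, -1.0, 4.1]
opening: 0.178
```

```bash
python3 - <<'E'
from h import *
go(.4465,-.157,.087,1.414)
p=arm.get_image("scene"); save(p,"s9.png"); u,v=proj(p,[[.4465,-.157,.09]])[0].astype(int)
im=cv2.imread(f"pics/s9.png"); cv2.imwrite(f"pics/z9.png",cv2.resize(im[v-30:v+30,u-40:u+40],None,fx=8,fy=8,interpolation=cv2.INTER_CUBIC))
E
```

```text
t 16.05 pos [ 0.4463 -0.1567  0.0872] yang 2.41 open 0.178 F [ 0.15 -1.04  4.06] T [-0.239 -0.011 -0.004] q [-0.48 -0.06 -0.33  1.31 -0.   -1.32]
total shift tool mm [ 0.1 -0.4  0.2] turn [-8.00e-04  4.00e-04  9.96e-01]
```

View pics/z9.png

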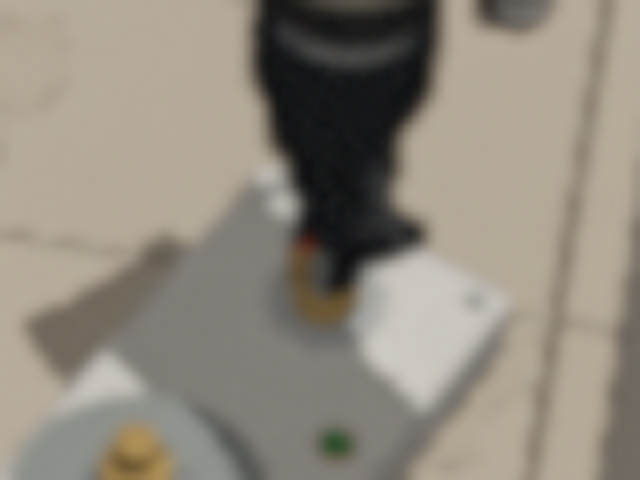

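Request:
jog_arm(commands=[[[0, 0, 0, 0, 0, 0], [0, 0, 0, 0, 0, 0], [0, 0, -3, 0, 0, 0], [0, 0, -3, 0, 0, 0], [0, 0, 0, 0, 0, 0]]], grip=30)

```text
t: 16.73
eef_pos: [0.4463, -0.1566, 0.0933]
ee_rot: [-1.28, 2.869, -0.001]
wrist_force: [0.3, -0.2, 0.1]
opening: 0.349
```

Request:
jog_arm(commands=[[[0, 0, 0, 0, 0, 0], [0, 0, 0, 0, 0, 0], [0, 0, 0, 0, 0, 0], [0, 0, 0, 0, 0, 0], [0, 0, 0, 0, 0, 0], [0, 0, 0, 0, 0, 0]]], grip=0)

```text
t: 17.48
eef_pos: [0.4463, -0.1567, 0.0932]
ee_rot: [-1.28, 2.869, -0.001]
wrist_force: [0.4, -0.4, 4.0]
opening: 0.092
```

```bash
python3 - <<'E'
from h import *
go(.4465,-.157,.087,1.414)
p=arm.get_image("scene"); save(p,"s10.png"); u,v=proj(p,[[.4465,-.157,.09]])[0].astype(int)
im=cv2.imread(f"pics/s10.png"); cv2.imwrite(f"pics/z10.png",cv2.resize(im[v-20:v+20,u-26:u+27],None,fx=12,fy=12,interpolation=cv2.INTER_CUBIC))
E
```

```text
t 17.475 pos [ 0.4463 -0.1567  0.0932] yang 2.4099 open 0.092 F [ 0.44 -0.43  3.97] T [-0.17  -0.001 -0.066] q [-0.48 -0.07 -0.32  1.32 -0.   -1.32]
total shift tool mm [ 0.1 -0.4  6.2] turn [-8.000e-04  5.000e-04  9.959e-01]
```

View pics/z10.png

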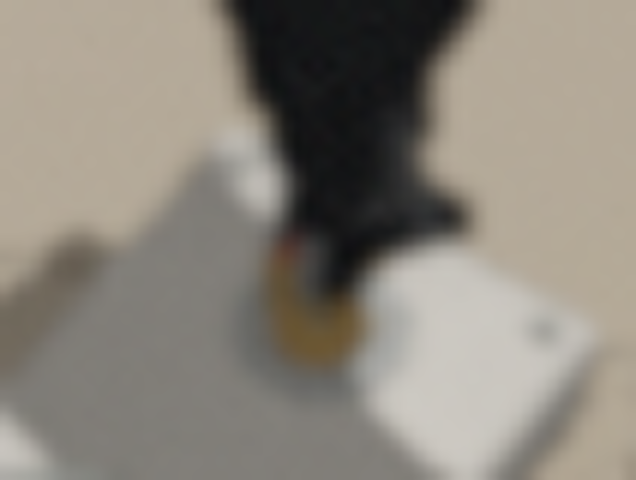

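Request:
jog_arm(commands=[[[0, 0, 0, 0, 0, 0.06], [0, 0, 0, 0, 0, 0.11], [0, 0, 0, 0, 0, 0.12], [0, 0, 0, 0, 0, 0.12], [0, 0, 0, 0, 0, 0.12], [0, 0, 0, 0, 0, 0.12], [0, 0, 0, 0, 0, 0.11], [0, 0, 0, 0, 0, 0.06], [0, 0, 0, 0, 0, 0], [0, 0, 0, 0, 0, 0]]], newtons=40)

```text
t: 18.77
eef_pos: [0.4468, -0.1579, 0.0932]
ee_rot: [-0.031, 3.14, -0.005]
wrist_force: [1.4, -6.0, 0.5]
opening: 0.088
```

```bash
python3 - <<'E'
from h import *
go(.4465,-.157,.0932,1.414)
E
```

```text
t 18.775 pos [ 0.4468 -0.1579  0.0932] yang 1.5905 open 0.088 F [ 1.44 -5.99  0.54] T [-1.065 -0.376 -0.052] q [-0.48 -0.07 -0.32  1.32 -0.   -0.5 ]
total shift tool mm [0.3 0.9 0. ] turn [-0.0031  0.0019  0.1766]
```

Request:
jog_arm(commands=[[[0, -1, 0, 0, 0, 0.05], [0, 0, 0, 0, 0, 0.05], [0, 0, 0, 0, 0, 0.04], [0, 0, 0, 0, 0, 0], [0, 0, 0, 0, 0, 0]]])

```text
t: 19.4
eef_pos: [0.4468, -0.1582, 0.0932]
ee_rot: [0.188, 3.134, -0.002]
wrist_force: [2.4, -4.4, 2.0]
opening: 0.092
```

```bash
python3 - <<'E'
from h import *
go(.4465,-.157,.0932,1.414)
E
```

```text
t 19.4 pos [ 0.4468 -0.1582  0.0932] yang 1.4508 open 0.092 F [ 2.42 -4.36  1.99] T [-0.891 -0.545  0.001] q [-0.48 -0.07 -0.32  1.32 -0.   -0.36]
total shift tool mm [0.5 1.1 0. ] turn [-0.0014  0.002   0.0368]
```

Request:
jog_arm(commands=[[[0, 0, 0, 0, 0, 0.03], [0, 0, 0, 0, 0, 0.03], [0, 0, 0, 0, 0, 0], [0, 0, 0, 0, 0, 0]]])

```text
t: 19.9
eef_pos: [0.4468, -0.1583, 0.0932]
ee_rot: [0.28, 3.127, -0.003]
wrist_force: [2.4, -5.0, 2.1]
opening: 0.09
```

```bash
python3 - <<'E'
from h import *
go(.4465,-.157,.0932,1.414)
E
```

```text
t 19.9 pos [ 0.4468 -0.1583  0.0932] yang 1.3922 open 0.09 F [ 2.4  -4.97  2.09] T [-0.992 -0.599  0.371] q [-0.48 -0.07 -0.32  1.32 -0.   -0.3 ]
total shift tool mm [0.5 1.2 0. ] turn [-0.0017  0.002  -0.0218]
```

Request:
jog_arm(commands=[[[0, -0.5, 0, 0, 0, 0.03], [0, 0, 0, 0, 0, 0.03], [0, 0, 0, 0, 0, 0], [0, 0, 0, 0, 0, 0]]])

```text
t: 20.4
eef_pos: [0.4468, -0.1583, 0.0933]
ee_rot: [0.372, 3.118, -0.002]
wrist_force: [2.3, -3.3, 2.6]
opening: 0.09
```

```bash
python3 - <<'E'
from h import *
go(.4465,-.157,.0932,1.414)
E
```

```text
t 20.4 pos [ 0.4468 -0.1583  0.0933] yang 1.3335 open 0.09 F [ 2.34 -3.27  2.57] T [-0.897 -0.647  1.072] q [-0.48 -0.07 -0.32  1.32 -0.   -0.24]
total shift tool mm [0.6 1.2 0.1] turn [-0.0009  0.002  -0.0805]
```

Request:
jog_arm(commands=[[[0, 0, 0, 0, 0, 0], [0, 0, 0, 0, 0, -0.06], [0, 0, 0, 0, 0, -0.1], [0, 0, 0, 0, 0, -0.13], [0, 0, 0, 0, 0, -0.13], [0, 0, 0, 0, 0, -0.13], [0, 0, 0, 0, 0, -0.13], [0, 0, 0, 0, 0, -0.13], [0, 0, 0, 0, 0, -0.1], [0, 0, 0, 0, 0, 0]]])

```text
t: 21.65
eef_pos: [0.4464, -0.1569, 0.0932]
ee_rot: [-1.03, 2.966, 0.003]
wrist_force: [3.3, 0.8, 4.6]
opening: 0.09
```

```bash
python3 - <<'E'
from h import *
go(.4468,-.158,.0932,2.99)
E
```

```text
t 21.65 pos [ 0.4464 -0.1569  0.0932] yang 2.2393 open 0.09 F [3.3  0.8  4.61] T [ 0.101 -0.648  0.069] q [-0.48 -0.07 -0.32  1.32  0.   -1.15]
total shift tool mm [ 0.4 -1.1  0. ] turn [-0.      0.0028 -0.7507]
```

Request:
jog_arm(commands=[[[0, 0, 0, 0, 0, -0.08], [0, 0, 0, 0, 0, -0.13], [0, 0, 0, 0, 0, -0.13], [0, 0, 0, 0, 0, -0.13], [0, 0, 0, 0, 0, -0.13], [0, 0, 0, 0, 0, -0.1], [0, 0, 0, 0, 0, -0.05], [0, 0, 0, 0, 0, 0], [0, 0, 0, 0, 0, 0], [0, 0, 0, 0, 0, 0]]])

```text
t: 22.9
eef_pos: [0.4454, -0.1563, 0.0932]
ee_rot: [-2.044, 2.383, 0.005]
wrist_force: [0.2, 2.2, 7.2]
opening: 0.088
```

```bash
python3 - <<'E'
from h import *
go(.4468,-.158,.0932,2.99)
for n in ["top","scene"]:
    p=arm.get_image(n); save(p,n+"11.png"); u,v=proj(p,[[.4465,-.12,.09]])[0].astype(int)
    im=cv2.imread(f"pics/{n}11.png"); cv2.imwrite(f"pics/z11{n}.png",cv2.resize(im[v-35:v+45,u-50:u+50],None,fx=7,fy=7,interpolation=cv2.INTER_CUBIC))
    hsv=cv2.cvtColor(p["color"],cv2.COLOR_RGB2HSV); u,v=proj(p,[[.4687,-.0185,.09]])[0].astype(int)
    m=np.zeros(hsv.shape[:2],bool); s_=np.s_[v-9:v+10,u-9:u+10]; m[s_]=hsv[s_][...,1]>90
    print(n,m.sum(),fit(p,m,weight(.065),[.469,-.018]))
E
```

```text
t 22.9 pos [ 0.4454 -0.1563  0.0932] yang 2.9887 open 0.088 F [0.18 2.16 7.2 ] T [ 0.366 -0.097  0.038] q [-0.48 -0.07 -0.32  1.32  0.   -1.9 ]
total shift tool mm [ 1.4 -1.7  0. ] turn [ 0.0014  0.0033 -0.0013]
top 82 (array([ 0.46912912, -0.01763856]), np.float64(1.1112546920776367))
scene 75 (array([ 0.47114914, -0.01889719]), np.float64(12.709024429321289))
```

View pics/z11scene.png

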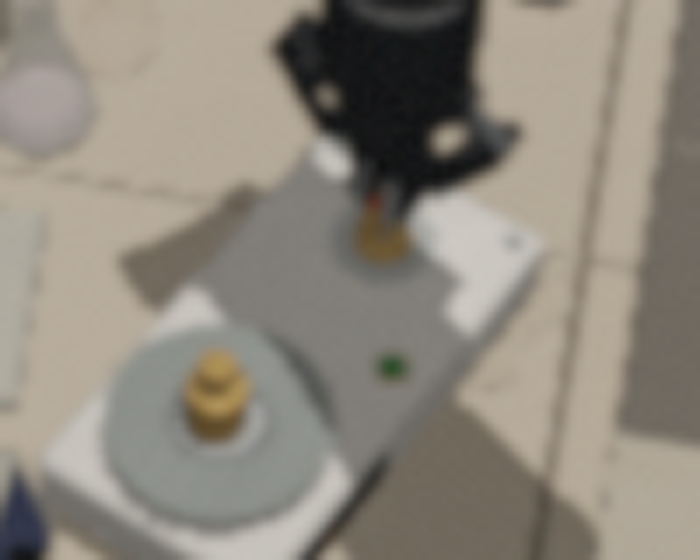

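View pics/z11top.png

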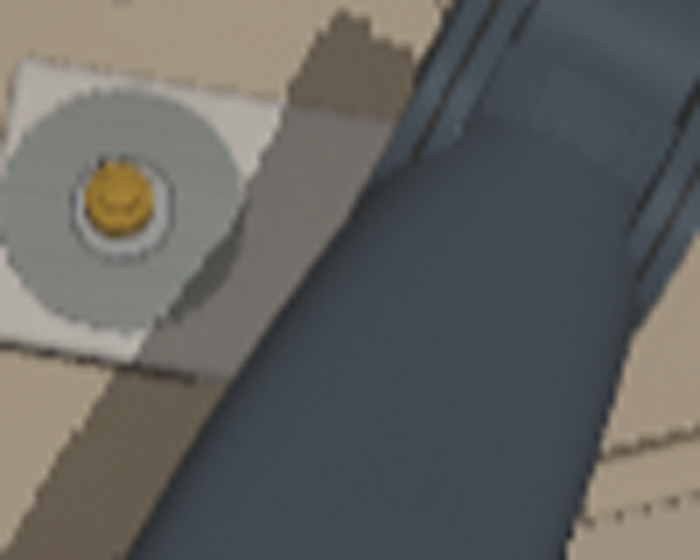

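Request:
jog_arm(commands=[[[0, 0, 0, 0, 0, 0], [0, 0, 0, 0, 0, 0], [0, 0, 0, 0, 0, 0], [0, 0, 0, 0, 0, 0]]])

```text
t: 23.5
eef_pos: [0.4453, -0.1563, 0.0932]
ee_rot: [-2.044, 2.383, 0.005]
wrist_force: [0.1, 2.5, 6.0]
opening: 0.092
```

```bash
python3 - <<'E'
from h import *
go(.4468,-.158,.0932,2.99)
print(arm.job_done())
E
```

```text
t 23.5 pos [ 0.4453 -0.1563  0.0932] yang 2.9887 open 0.092 F [0.08 2.52 5.95] T [ 0.389 -0.063  0.075] q [-0.48 -0.07 -0.32  1.32  0.   -1.9 ]
total shift tool mm [ 1.4 -1.7 -0. ] turn [ 0.0015  0.0033 -0.0013]
the job is handed in; nothing more can be done
None
```

I set the larger weight on the pan, turned the wing screw home, backed it off a quarter turn and handed in at 23.5 s, still gripping the screw. The hand-in reports no verdict.

- **Weight:** I lowered it until the wrist force was near zero, then let go. It stands upright about 1 mm from the pan centre by the top camera. The scene-camera fit said about 2.5 mm, but that fit was poor. I can't read the pan's travel directly, but the weight was released about 5 mm down.
- **Screw:** The first grasp stopped at about 15 mm opening, probably because the fingertips caught the hub. I raised the grip 6 mm and it then closed to the thickness of the wing. Turning clockwise, the torque rose to about 1.1 N m at the seat, at the angle the camera predicted. I backed off about 1.57 rad from there.
- **At hand-in:** The grip was set to 40 N, the arm was still, and a few newtons of force remained on the wrist (about 6 N upward, 2.5 N sideways).
- **Other loose things:** I never moved the arm against any of them, but I did not measure their positions again at the end.

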